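# Wedge a rocking stirrer until it stands firm

## Robot

A 7-joint arm with a two-finger parallel gripper is mounted at the origin on a cart in front of the work surface, level with it; the furniture and walls round the work are solid. World frame = base frame: x ahead of the robot, y to its left, z up, the work surface at z = 0. Lengths are in m, angles in rad, forces in N, time in s.
With the tool pointing down it reaches from about 0.425 to 0.875 m from the base axis. Payload 4.7 kg.
Tool frame: the origin (TCP) lies on the centre line of the jaws, within the pads' length; the fingertips stand 19 mm ahead of it and the grasp point (between the pads) is the TCP; z points along the fingers, x is the direction in which the jaws open and shut, and the axes are right-handed (so a half turn about z gives the same grasp; the last joint's range is limited). The gripper opens to 87 mm and grips with 3 to 60 N. Pads are 19 mm wide; open, the fingers measure 117 mm over their backs; the gripper's body (75 mm by 190 mm) begins 51 mm behind the grasp point.
Start: joints at [-1.259, 0.321, -0.07, 1.45, 0.023, 1.371, -0.057], TCP at [0.191, 0.621, 0.242] pointing down, gripper open.
Joint ranges: [-2.86, 2.86], [-0.3, 2.09], [-1.38, 1.24], [0.06, 2.45], [-1.56, 4.7], [0.09, 2.05], [-2.69, 2.69]. Speed limits (rad/s): [2.57, 2.57, 3.14, 3.14, 3.14, 3.14, 3.14].

## Interface

Orientations are given as [roll, pitch, yaw] about the fixed x, y, z axes, in that order (R = Rz(yaw) Ry(pitch) Rx(roll)).
In Python, from cell import * gives the robot as it stands.
- The arm moves only by the tool servo_tool, never from a script. Its argument "motion" is a list of rows, each an object with "fingers": the closure in counts, from 0 (fully open) to 255 (shut); "slide": the shift along the tool's x, y, z in mm, a list of three; "twist": the turn about the tool's z in degrees. In form: [{"fingers": fingers, "slide": [tx, ty, tz], "twist": twist}, ...]. A call has 1 to 12 rows; each row is the pose to reach, as a shift and turn from the pose measured when the call began, along the tool's axes at that moment; what a row does not reach only later rows make up. A row lasts 1/12 s, in which the tool goes at most 41.7 mm and 7.16 degrees, less where a joint would pass 70% of its speed; a pose out of reach is approached as far as the arm can. A call with a gripper value outside its range is refused whole. The fingers move at their own pace and stop on an object; the grip force is fixed at half the most. Time passes only in rows, so rows that repeat a pose let the fingers close. It gives the time, the measured TCP pose, the force and the opening at its end, in the units of the state.
- get_obs(): the state, without advancing time (a new reading comes with each control period).
- camera(name): name is "scene" or "side" or "wrist"; returns a dict with "frame" (480x640x3 uint8, red, green, blue), "vertical_fov" (degrees; the focal length in pixels is half the picture's height over the tangent of half this angle, whatever the lens; pixels are square), "cx", "cy" (the principal point, pixels), "xyz" and "attitude" of the camera in the world. Camera axes: x right, y up, looking along -z (the intrinsics and any distortion apply to the point x, -y, -z); pixel columns grow to the right and rows downward; lengths in m; the calibration is good to about 2 mm. The wrist camera is an equidistant fisheye: a pixel r from the principal point sees the ray r / f radians off the axis. A picture is of the moment at which its call begins. There is no depth.
- close_job(): hands the job in, once; it reports no verdict.
Trained networks look in a picture, given as the dict that the camera call returned (one of the last four; its "shot" number tells which), for a name from the list of things; names that differ only in an ending like _2 or _b are one class to them, and where a whole thing is asked for, a point or a joint stands for the part that bears it (a point fixed in the world has none). Each returns a list of dicts, best first, with "p" (0 to 1); they miss things now and then, are a little off and sometimes report something else, mostly with a low value. They report only what shows in the picture. A call takes as long as a camera call. They do not tell look-alikes from the thing itself.
- cut_out(picture, label): "pixels" (480x640 bool, what is visible of it) and "rect" ([left, top, right, bottom] in pixels, round what is visible of it).
- landmark_of(picture, label): "pixel" ([column, row] in pixels: a listed point, or the origin of a listed thing).
The state is a dict: "time": time; "q": joint angles; "dq": joint speeds; "effort": joint torques, N m; "ee_pos": TCP position; "tool_rot": TCP orientation; "ft_force": force on the tool from outside, world axes, zero at the start; "torque": the same for the moment, N m; "grip_width": finger opening in m.
Only numpy, scipy, OpenCV 4.12 (cv2) and the standard library are available. Lean on these libraries where they do the work, as an engineer would, in place of code of your own. Each camera call takes 0.05 s, during which the arm holds its last target. There are 200 camera calls.

## Task

The magnetic stirrer rocks because the rubber foot below its blue corner dot is too short. Without gripping or lifting anything, push the orange wedge along the bench with your fingertips, thin end first, under that short foot until it is snug and tight against the foot, then press down firmly (about 10 N) on the blue dot to test that the stirrer no longer rocks. If it still rocks, push the wedge in further and test again. Leave the wedge in place, the stirrer level and where it stood, and the other things on the bench undisturbed.

Things in the scene. Friction and masses are not known exactly. Their poses are not given: they have to be found in the camera images.
- stirrer: low grey magnetic stirrer, white top, 140 (x) x 200 (y) mm, 1.5 to 2.2 kg, loose; top 55 mm, underside 20 mm above the bench. Origin: centre of its footprint at bench level; z up. Round feet 14 mm in diameter at x = +-50, y = +-80 mm; the one at (-50, +80) is too short and hangs 6 to 11 mm (unknown) above the bench. 3 to 5 N down on the blue dot tips it 0.07 to 0.13 rad; it tips back
- foot_spot (a point): the point on the bench plane straight below the centre of the short foot (fixed to the stirrer at x = -50, y = +80, z = 0 mm)
- pad_top (a point): centre of the top of the blue dot, a rigid raised disc 26 mm in diameter and 5 mm high on the stirrer's top, straight above the short foot, 60 mm above the bench
- wedge: loose orange wedge, 75 g, 90 mm long, 60 wide, 2 mm thick at the thin end rising evenly to 18 mm at the upright back face. Origin: middle of the thin end, underneath; x points out of the thin end. Starts 35 to 75 mm from the short foot's centre, pointing along the stirrer's -y within 0.2 rad, up to 10 mm off sideways. Slides with under 2 N; 3 to 6 N: snug; over 9 N shoves the stirrer along
- bottle: white reagent bottle with blue screw cap standing on the bench, 35 x 58 x 78 mm, bystander; origin under its centre
- vial: brown calibrator vial with red cap standing on the bench, 22 mm in diameter, 45 mm high, bystander; origin under its centre
- roll: roll of white labels lying flat, 58 mm in diameter, 28 mm high, bystander; origin under its centre
- marker: black and white marker pen lying on the bench, 135 mm long, 17 mm thick, bystander; origin under its centre
Not all that is in view belongs to the job. Of the things like the wedge, leave any that is yellow; of the rest the larger one is meant.

How it is judged:
On the way, in this order (a step that is already met when the one before it is completed fails the run):
1. the thin end of the wedge is under the short foot (x of foot_spot in the frame of wedge below -0.004 m and y of foot_spot in the frame of wedge between -0.03 and 0.03 m), for 0.1 s.
2. the stirrer is pressed at the blue dot with more than 6 N and does not tip more than 0.012 rad (contact force between the fingers and stirrer above 6 N and horizontal distance between the grasp point and pad_top below 0.03 m and contact force between wedge and stirrer above 2 N and angle between stirrer's own z axis and vertical below 0.012 rad), for 0.3 s.
At the end, for the whole second after the job is handed in: The wedge's thin end is under the short foot (foot centre at least 4 mm past the thin edge and within 30 mm of the wedge's middle line), the wedge touches the foot (more than 0.2 N), the stirrer is level within 0.02 rad and within 20 mm of where it stood, everything at rest (all of step 1 and contact force between wedge and stirrer above 0.2 N and angle between stirrer's own z axis and vertical below 0.02 rad and distance of stirrer from where it was at the start of the episode below 0.02 m and linear speed of each of wedge, stirrer below 0.01 m/s).
It fails at once if the wedge is lifted off the bench (more than 8 mm) or tipped up (height (world z) of wedge above 0.008 m or angle between wedge's own z axis and vertical above 0.12 rad).
It fails at once if the stirrer is lifted or tipped far over (height (world z) of stirrer above 0.012 m or angle between stirrer's own z axis and vertical above 0.25 rad).
It fails at once if the bottle, vial, label roll or marker is moved more than 15 mm (distance of any of bottle, vial, roll, marker from where it was at the start of the episode above 0.015 m).
It also fails if it takes over 45 s, if anything falls off the work surface, if the arm or the gripper's body presses on something with over 40 N, if the wrist force passes 120 N, or if a joint passes its speed limit or range.

## Working session

There is one attempt and no reset: what is moved stays moved. The work goes in short steps, Python scripts to look and compute and a tool call to move; the robot and the scene stay as the last step left them, time stands still between calls to the robot, and variables do not carry over. Pictures are saved under pics/ and viewed, about 8 in all and at most 12, crops included, and the job is handed in when it is done.

Besides the shell and the picture viewer there is one more tool, called as name([rows], argument=value, ...), one row to a line, values as JSON. servo_tool: Moves the arm, as the interface text tells. Its arguments: {"type":"object","properties":{"motion":{"type":"array","items":{"type":"object","properties":{"fingers":{"type":"number"},"slide":{"type":"array","items":{"type":"number"}},"twist":{"type":"number"}}}}},"required":["motion"]}

```bash
mkdir -p pics; cat > h.py <<'E'
from cell import *
import numpy as np, cv2
from scipy.spatial.transform import Rotation as R
def save(p,n): cv2.imwrite('pics/'+n, cv2.cvtColor(p['frame'],cv2.COLOR_RGB2BGR))
def ray(p,px):
    f=240/np.tan(np.radians(p['vertical_fov'])/2); d=np.array([(px[0]-p['cx']),-(px[1]-p['cy']),0])/f
    if p.get('fish'):
        r=np.hypot(d[0],d[1]); v=np.array([*(d[:2]/max(r,1e-9)*np.sin(r)),-np.cos(r)])
    else: v=np.array([d[0],d[1],-1])
    return rot(p)@v
def rot(p):
    a=np.array(p['attitude']); 
    return a if a.shape==(3,3) else R.from_euler('xyz',a).as_matrix()
def hit(p,px,z=0):
    v=ray(p,px); o=np.array(p['xyz']); return o+v*(z-o[2])/v[2]
def cam(n):
    p=camera(n); p['fish']=(n=='wrist'); return p
E
python3 - <<'E'
from h import *
o=get_obs(); print({k:np.round(v,3) for k,v in o.items()})
for n in ['scene','side','wrist']:
    p=cam(n); save(p,n+'1.png'); print(n,{k:v for k,v in p.items() if k!='frame'})
    for l in ['stirrer','wedge','pad_top','foot_spot','bottle','vial','roll','marker']:
        print(l,[(np.round(d['pixel'],1),round(d['p'],2),np.round(hit(p,d['pixel'],.06 if l=='pad_top' else 0),3)) for d in landmark_of(p,l)])
    print('wc',[(d['rect'],round(d['p'],2)) for d in cut_out(p,'wedge')])
E
```

```text
{'time': np.float64(0.0), 'q': array([-1.259,  0.322, -0.07 ,  1.452,  0.023,  1.371, -0.057]), 'dq': array([-0.001, -0.001,  0.   , -0.001,  0.001, -0.001, -0.   ]), 'effort': array([-0.0000e+00, -4.9128e+01, -4.0400e-01, -3.1253e+01, -6.4000e-02,
        4.4000e-02,  0.0000e+00]), 'ee_pos': array([0.191, 0.621, 0.24 ]), 'tool_rot': array([3.141e+00, 2.000e-03, 1.273e+00]), 'ft_force': array([-0.93 , -1.059,  0.051]), 'torque': array([-0.027, -0.036, -0.014]), 'grip_width': np.float64(0.087)}
scene {'vertical_fov': 44.13287602417036, 'cx': 325.35462962876994, 'cy': 243.99474159370098, 'xyz': array([ 0.11517575, -0.49398987,  0.76578211]), 'attitude': array([ 0.77314065,  0.01848365, -0.58973801]), 'shot': 1, 'fish': False}
stirrer [(array([439.4, 305.2]), 0.55, array([ 0.594, -0.088,  0.   ]))]
wedge [(array([293.5, 315.1]), 0.98, array([0.387, 0.031, 0.   ])), (array([255.1, 239.5]), 0.87, array([0.42 , 0.218, 0.   ])), (array([355.9, 278.5]), 0.69, array([0.516, 0.037, 0.   ])), (array([330.4, 348.7]), 0.68, array([ 0.4  , -0.057,  0.   ]))]
pad_top []
foot_spot [(array([387.3, 29
[... 1273 characters left out ...]
19.5]), 0.65, array([0.595, 0.301, 0.   ]))]
vial [(array([279.4, 294.7]), 0.51, array([ 0.393, -0.037,  0.   ]))]
roll [(array([281. , 333.4]), 0.89, array([ 0.402, -0.163,  0.   ]))]
marker [(array([315. , 215.2]), 0.43, array([0.469, 0.336, 0.   ]))]
wc [([322.5, 246.3, 352.1, 278.2], 0.79), ([274.3, 259.6, 310.9, 280.4], 0.69), ([259.7, 221.5, 294.1, 244.4], 0.65)]
wrist {'vertical_fov': 65.70646984690485, 'cx': 316.31443835678226, 'cy': 239.70951025262445, 'xyz': array([0.11065672, 0.64681884, 0.38397794]), 'attitude': array([-3.07596197e-01, -6.79688706e-04,  1.27179559e+00]), 'shot': 3, 'fish': True}
stirrer []
wedge []
pad_top []
foot_spot []
bottle []
vial []
roll []
marker []
wc []
```

View pics/scene1.png

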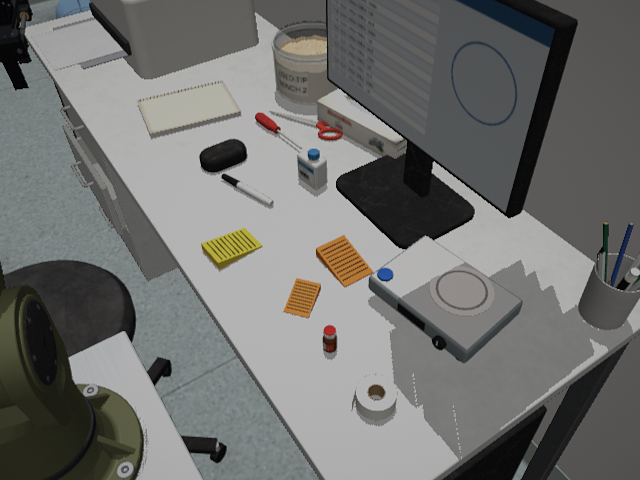

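```bash
python3 - <<'E'
import cv2
a=cv2.imread('pics/scene1.png')[220:380,240:450]; b=cv2.imread('pics/side1.png')[210:340,250:450]
cv2.imwrite('pics/crop1.png',cv2.vconcat([cv2.resize(a,(600,457)[:2],interpolation=3)[:330],cv2.resize(b,(600,390),interpolation=3)[:270]]))
E
```

```text
(no output)
```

View pics/crop1.png

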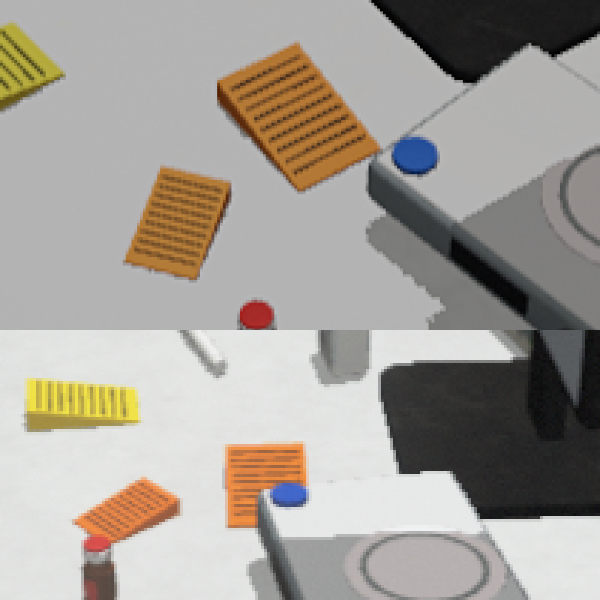

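Candidates: yellow wedge at (232,246), small orange wedge at (302,298) and large orange wedge at (345,260). I choose the large orange one. The close crop confirms its thin end faces the blue dot at (385,274).

```bash
cat > m.py <<'E'
from h import *
from scipy.optimize import least_squares, minimize
def proj(p,P):
    f=240/np.tan(np.radians(p['vertical_fov'])/2); c=(np.atleast_2d(P)-p['xyz'])@rot(p)
    v=np.c_[c[:,0],-c[:,1]]; d=-c[:,2]
    if p['fish']:
        r=np.linalg.norm(v,axis=1); s=f*np.arctan2(r,d)/r
    else: s=f/d
    return v*s[:,None]+[p['cx'],p['cy']]
WV=np.array([[0,y,z] for y in(-.03,.03) for z in(0,.002)]+[[-.09,y,z] for y in(-.03,.03) for z in(0,.018)])
SV=np.array([[x,y,z] for x in(-.07,.07) for y in(-.1,.1) for z in(.02,.055)])
def pose(V,s): c,n=np.cos(s[2]),np.sin(s[2]); return np.c_[V[:,0]*c-V[:,1]*n+s[0],V[:,0]*n+V[:,1]*c+s[1],V[:,2]]
def hull(p,V,s):
    m=np.zeros((480,640),np.uint8); h=cv2.convexHull(proj(p,pose(V,s)).astype(np.float32))
    cv2.fillConvexPoly(m,np.round(h*16).astype(np.int32),1,lineType=8,shift=4); return m>0
def omask(p,near):
    h=cv2.cvtColor(p['frame'],cv2.COLOR_RGB2HSV); m=cv2.inRange(h,(4,110,60),(19,255,255))
    m=cv2.morphologyEx(m,cv2.MORPH_CLOSE,np.ones((5,5)))
    n,l,st,ce=cv2.connectedComponentsWithStats(m); i=1+np.argmin(np.linalg.norm(ce[1:]-near,axis=1)); return l==i
def fit(ps,ms,V,s0,occ=None):
    def cost(q):
        s=np.array(q)*[.01,.01,.1]+s0; t=0
        for k,(p,m) in enumerate(zip(ps,ms)):
            h=hull(p,V,s)
            if occ is not None: h=h&~occ[k]
            t+=(h^m).sum()/max(m.sum(),1)
        return t
    b=min((minimize(cost,x0,method='Nelder-Mead',options=dict(initial_simplex=np.array(x0)+np.array([[0,0,0],[1,0,0],[0,1,0],[0,0,1]]))) for x0 in([0,0,0],[-.5,-.5,-.5],[.5,.5,.3])),key=lambda r:r.fun)
    return b.x*[.01,.01,.1]+s0,b.fun
def blue(p,near):
    h=cv2.cvtColor(p['frame'],cv2.COLOR_RGB2HSV); m=cv2.inRange(h,(105,150,70),(122,255,255))
    n,l,st,ce=cv2.connectedComponentsWithStats(m); i=1+np.argmin(np.linalg.norm(ce[1:]-near,axis=1)); return ce[i],st[i]
E
cat > a.py <<'E'
from m import *
a,b=cam('scene'),cam('side')
sm=[max(cut_out(p,'stirrer'),key=lambda d:d['p'])['pixels'] for p in(a,b)]
dots=[blue(a,(385,274)),blue(b,(345,263))]
for p,(c,s) in zip((a,b),dots): print('dot',c,s,hit(p,c,.058))
s,f=fit([a,b],sm,SV,np.array([.595,-.09,-.1])); print('stirrer',s,f,'foot',pose(np.array([[-.05,.08,0]]),s))
for near,ps in (((345,260),[a]),((337,262),[b])): pass
wm=[omask(a,(345,260)),omask(b,(338,261))]
occ=[hull(p,SV,s) for p in(a,b)]
w,f=fit([a,b],wm,WV,np.array([.52,.03,-1.5]),occ); print('wedge',w,f,[m.sum() for m in wm])
ft=pose(np.array([[-.05,.08,0]]),s)[0]; d=ft[:2]-w[:2]; c,n=np.cos(w[2]),np.sin(w[2]); print('foot in wedge',d@[c,n],d@[-n,c],'rel yaw',w[2]-(s[2]-np.pi/2))
for p,n in((a,'scene'),(b,'side')):
    q=p['frame'].copy()
    for V,t in((WV,w),(SV,s)):
        for x in proj(p,pose(V,t)): cv2.circle(q,tuple(int(v) for v in x),1,(0,255,0),-1)
    cv2.imwrite(f'pics/ov_{n}.png',cv2.resize(q[200:380,240:540][:,:,::-1],None,fx=2,fy=2))
cv2.imwrite('pics/ov.png',cv2.vconcat([cv2.imread('pics/ov_scene.png')[:300],cv2.imread('pics/ov_side.png')[:300]]))
E
python3 a.py
```

```text
Traceback (most recent call last):
  File "a.py", line 3, in <module>
    sm=[max(cut_out(p,'stirrer'),key=lambda d:d['p'])['pixels'] for p in(a,b)]
        ~~~^^^^^^^^^^^^^^^^^^^^^^^^^^^^^^^^^^^^^^^^^^
ValueError: max() iterable argument is empty
```

```bash
python3 - <<'E'
t=open('a.py').read()
t=t.replace("sm=[max(cut_out(p,'stirrer'),key=lambda d:d['p'])['pixels'] for p in(a,b)]","""sp,sm=[],[]
for n in('scene','side'):
    for _ in range(4):
        p=cam(n); r=cut_out(p,'stirrer')
        if r: sp.append(p); sm.append(r[0]['pixels']); print(n,r[0]['p'],r[0]['rect']); break""").replace("fit([a,b],sm","fit(sp,sm")
open('a.py','w').write(t)
E
python3 a.py
```

```text
scene 0.79 [365.8, 236.7, 523.5, 363.8]
side 0.83 [334.0, 257.9, 434.5, 337.5]
dot [384.8  274.06] [378 268  15  13 150] [ 0.52887942 -0.02198415  0.058     ]
dot [346.25490196 264.35294118] [341 262  11   6  51] [ 0.53005984 -0.02244611  0.058     ]
stirrer [ 0.58758049 -0.09328229  0.12780396] 0.1665910171826881 foot [[ 0.52779177 -0.02030757  0.        ]]
wedge [ 0.51982483  0.03094742 -1.57840854] 0.22095413064782532 [np.int64(1577), np.int64(506)]
foot in wedge 0.051192863630464776 0.008356871573499665 rel yaw -0.1354161744336777
```

View pics/ov.png

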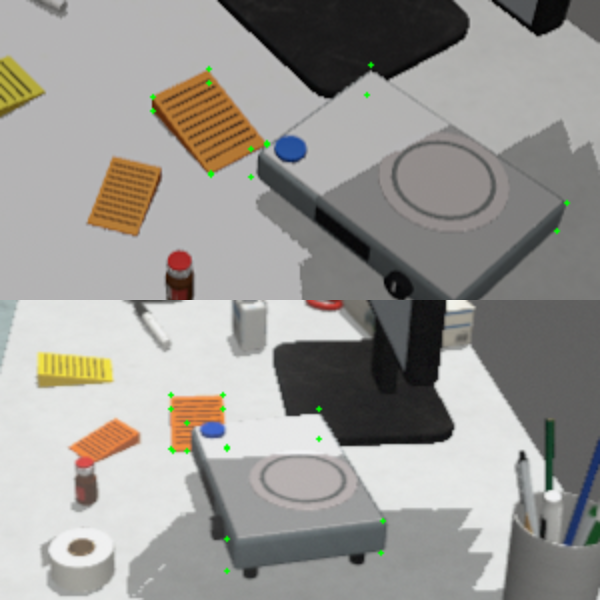

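```bash
cat > b.py <<'E'
from m import *
sp,sm=[],[]
for n in('scene','side'):
    for _ in range(4):
        p=cam(n); r=cut_out(p,'stirrer')
        if r: sp.append(p); sm.append(r[0]['pixels']); break
D=np.array([.5295,-.0222]); best=[]
for y in np.arange(-.5,.5,.01):
    c,n=np.cos(y),np.sin(y); o=D-[-.05*c-.08*n,-.05*n+.08*c]
    s=np.array([*o,y]); best.append((sum((hull(p,SV,s)^m).sum()/m.sum() for p,m in zip(sp,sm)),y,o))
best.sort(key=lambda t:t[0]); print(best[:3]); s=np.array([*best[0][2],best[0][1]])
a,b=cam('scene'),cam('side')
wm=[omask(a,(345,260)),omask(b,(338,261))]; occ=[hull(p,SV,s) for p in(a,b)]
w,f=fit([a,b],wm,WV,np.array([.52,.03,-1.55]),occ); print('wedge',w,f)
w1,f1=fit([a],wm[:1],WV,np.array([.52,.03,-1.55]),occ[:1]); print('scene only',w1,f1)
d=D-w[:2]; c,n=np.cos(w[2]),np.sin(w[2]); print('foot in wedge',d@[c,n],d@[-n,c],'rel yaw',w[2]-(s[2]-np.pi/2))
for p,n in((a,'scene'),(b,'side')):
    q=p['frame'].copy()
    for V,t in((WV,w),(SV,s)):
        for x in proj(p,pose(V,t)): cv2.circle(q,tuple(int(v) for v in x),1,(0,255,0),-1)
    cv2.imwrite(f'pics/ov_{n}.png',cv2.resize(q[200:380,240:540][:,:,::-1],None,fx=2,fy=2))
cv2.imwrite('pics/ov2.png',cv2.vconcat([cv2.imread('pics/ov_scene.png')[:300],cv2.imread('pics/ov_side.png')[:300]]))
E
python3 b.py
```

```text
[(np.float64(0.15484115876531296), np.float64(0.11000000000000054), array([ 0.58798007, -0.09622757])), (np.float64(0.15624670964235873), np.float64(0.13000000000000056), array([ 0.58944883, -0.09504324])), (np.float64(0.1566447992120124), np.float64(0.14000000000000057), array([ 0.59017425, -0.09444012]))]
wedge [ 0.51658378  0.03072889 -1.60198432] 0.18303503174336622
scene only [ 0.51936176  0.03100713 -1.57231861] 0.05136334812935954
foot in wedge 0.05250038413422379 0.014560415459122934 rel yaw -0.14118799115418623
```

View pics/ov2.png

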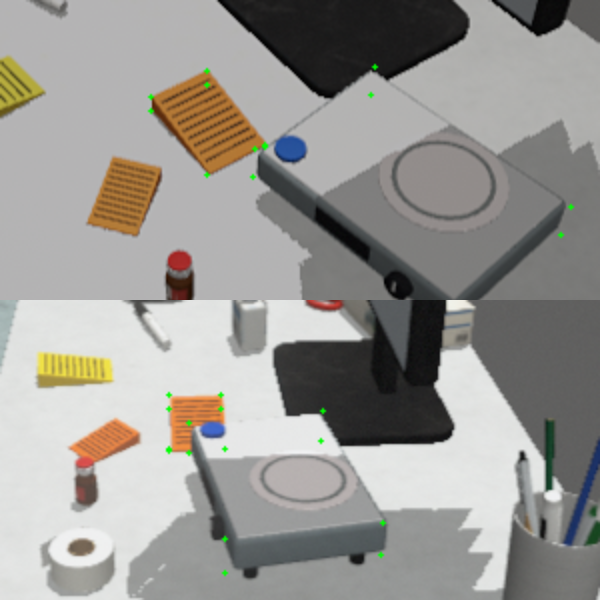

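```bash
python3 - <<'E'
from m import *
a,b=cam('scene'),cam('side')
print('base a',[np.round(hit(a,x,.01),3)[:2] for x in((337,183),(405,245),(473,208),(418,190))])
print('base b',[np.round(hit(b,x,.01),3)[:2] for x in((378,222),(380,268),(465,264),(440,240))])
# screen lower right corner, triangulate candidates along scene ray
for z in(.1,.15,.2,.25,.3): print(z,np.round(hit(a,(513,215),z),3),np.round(hit(a,(328,85),z),3), proj(b,hit(a,(513,215),z)),proj(b,hit(a,(328,85),z)))
save(b,'side2.png')
E
```

```text
base a [array([0.627, 0.254]), array([0.628, 0.044]), array([0.795, 0.047]), array([0.744, 0.146])]
base b [array([0.629, 0.264]), array([0.607, 0.038]), array([0.793, 0.044]), array([0.764, 0.157])]
0.1 [ 0.755 -0.067  0.1  ] [0.734 0.443 0.1  ] [[465.66911918 253.73985061]] [[409.12936064 163.24282758]]
0.15 [ 0.707 -0.099  0.15 ] [0.688 0.372 0.15 ] [[446.87939765 239.19778401]] [[397.00415887 154.62165253]]
0.2 [ 0.659 -0.132  0.2  ] [0.641 0.302 0.2  ] [[425.86959526 222.937514  ]] [[383.23331736 144.83040637]]
0.25 [ 0.611 -0.164  0.25 ] [0.595 0.232 0.25 ] [[402.22154054 204.63540206]] [[367.45742556 133.61354356]]
0.3 [ 0.563 -0.196  0.3  ] [0.548 0.161 0.3  ] [[375.4050047  183.88108436]] [[349.2041941  120.63526027]]
```

View pics/side2.png

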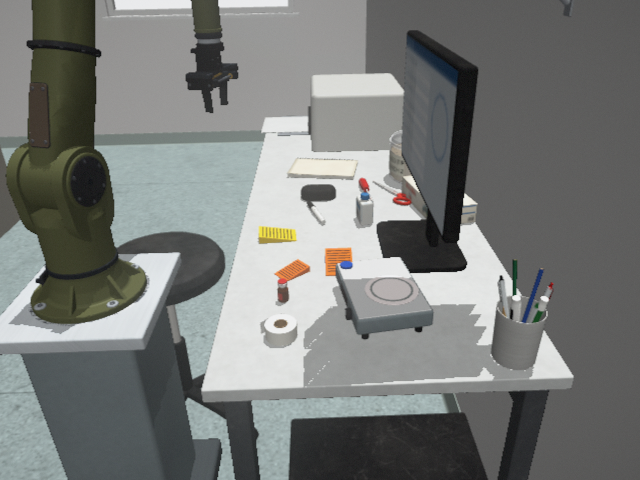

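The side view shows the screen edge near x≈0.69 and z>0.15 (pixel 447,237), clear of my approach. I'll move above and behind the wedge's back face.

servo_tool([
  {"fingers": 165,"slide": [-29,38,8],"twist": 6},
  {"fingers": 165,"slide": [-58,76,17],"twist": 12},
  {"fingers": 165,"slide": [-87,113,25],"twist": 18},
  {"fingers": 165,"slide": [-116,151,33],"twist": 24},
  {"fingers": 165,"slide": [-145,189,42],"twist": 30},
  {"fingers": 165,"slide": [-174,227,50],"twist": 36},
  {"fingers": 165,"slide": [-203,264,58],"twist": 42},
  {"fingers": 165,"slide": [-232,302,67],"twist": 48},
  {"fingers": 165,"slide": [-261,340,75],"twist": 54},
  {"fingers": 165,"slide": [-290,378,83],"twist": 60},
  {"fingers": 165,"slide": [-319,415,92],"twist": 66},
  {"fingers": 165,"slide": [-348,453,100],"twist": 72},
])

```text
time: 3.4
ee_pos: [0.477, 0.2183, 0.1555]
tool_rot: [-3.141, -0.001, 0.011]
ft_force: [-0.0, 0.3, 0.6]
grip_width: 0.0312
```

servo_tool([
  {"fingers": 165,"slide": [0,0,0],"twist": 0},
  {"fingers": 165,"slide": [0,0,0],"twist": 0},
])

```text
time: 3.57
ee_pos: [0.4784, 0.2151, 0.1553]
tool_rot: [-3.142, -0.001, 0.005]
ft_force: [-0.0, 1.4, 0.5]
grip_width: 0.0306
```

servo_tool([
  {"fingers": 165,"slide": [15,20,10],"twist": 0},
  {"fingers": 165,"slide": [30,40,20],"twist": 0},
  {"fingers": 165,"slide": [45,57,30],"twist": 0},
  {"fingers": 165,"slide": [45,57,30],"twist": 0},
  {"fingers": 165,"slide": [45,57,30],"twist": 0},
])

```text
time: 3.98
ee_pos: [0.5234, 0.1588, 0.1249]
tool_rot: [3.142, 0.0, 0.005]
ft_force: [-0.3, 0.3, -0.4]
grip_width: 0.0305
```

```bash
python3 - <<'E'
from m import *
w=cam('wrist'); save(w,'wrist2.png'); o=get_obs(); print(o['ee_pos'],o['tool_rot'],w['xyz'])
for l in('wedge','foot_spot','pad_top'): print(l,[(np.round(d['pixel']),round(d['p'],2),np.round(hit(w,d['pixel'],.06 if l=='pad_top' else 0),3)) for d in landmark_of(w,l)])
E
```

```text
[0.52307738 0.16006866 0.12531679] [-3.14070402e+00 -1.26082785e-04  7.21120199e-03] [0.52279641 0.2433205  0.26729064]
wedge [(array([311., 374.]), 0.95, array([0.519, 0.032, 0.   ])), (array([181., 157.]), 0.64, array([0.421, 0.223, 0.   ]))]
foot_spot []
pad_top [(array([414.,  61.]), 0.24, array([0.577, 0.282, 0.06 ]))]
```

View pics/wrist2.png

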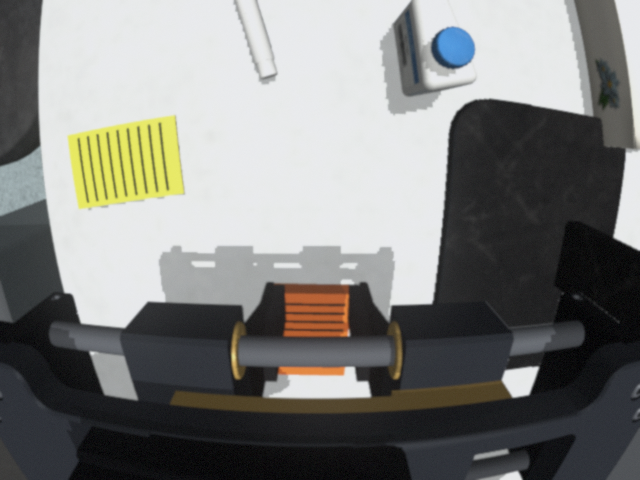

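The wrist view shows the wedge centred between the fingers (columns 283–350, back edge at row 285). Its thin end is at (0.519, 0.032), which agrees with the earlier fit. I'll lower the fingers behind it.

servo_tool([
  {"fingers": 165,"slide": [0,3,30],"twist": 0},
  {"fingers": 165,"slide": [0,3,60],"twist": 0},
  {"fingers": 165,"slide": [0,3,85],"twist": 0},
  {"fingers": 165,"slide": [0,3,101],"twist": 0},
  {"fingers": 165,"slide": [0,3,101],"twist": 0},
  {"fingers": 165,"slide": [0,3,101],"twist": 0},
])

```text
time: 4.68
ee_pos: [0.5225, 0.1586, 0.0247]
tool_rot: [-3.14, 0.0, 0.01]
ft_force: [-0.2, 0.7, 1.2]
grip_width: 0.0308
```

servo_tool([
  {"fingers": 165,"slide": [0,5,0],"twist": 0.4},
  {"fingers": 165,"slide": [0,10,0],"twist": 0.4},
  {"fingers": 165,"slide": [0,15,0],"twist": 0.4},
  {"fingers": 165,"slide": [0,20,0],"twist": 0.4},
  {"fingers": 165,"slide": [0,25,0],"twist": 0.4},
  {"fingers": 165,"slide": [0,30,0],"twist": 0.4},
  {"fingers": 165,"slide": [0,35,0],"twist": 0.4},
  {"fingers": 165,"slide": [0,40,0],"twist": 0.4},
])

```text
time: 5.35
ee_pos: [0.5231, 0.1182, 0.0248]
tool_rot: [-3.14, -0.0, 0.003]
ft_force: [0.8, 0.3, 0.4]
grip_width: 0.0307
```

servo_tool([
  {"fingers": 165,"slide": [0,5,0],"twist": 0},
  {"fingers": 165,"slide": [0,10,0],"twist": 0},
  {"fingers": 165,"slide": [0,15,0],"twist": 0},
  {"fingers": 165,"slide": [0,20,0],"twist": 0},
  {"fingers": 165,"slide": [0,25,0],"twist": 0},
  {"fingers": 165,"slide": [0,30,0],"twist": 0},
  {"fingers": 165,"slide": [0,35,0],"twist": 0},
  {"fingers": 165,"slide": [0,40,0],"twist": 0},
  {"fingers": 165,"slide": [0,44,0],"twist": 0},
])

```text
time: 6.1
ee_pos: [0.5232, 0.0735, 0.0248]
tool_rot: [-3.14, -0.0, 0.003]
ft_force: [-0.6, 1.1, 0.4]
grip_width: 0.0308
```

```bash
cat > c.py <<'E'
from m import *
import sys
a,b=cam('scene'),cam('side')
ds=[]
for p,n in((a,(385,274)),(b,(345,263))):
    c,s=blue(p,n); ds.append(hit(p,c,.058)); print('dot',np.round(c,1),s[4],np.round(ds[-1],4))
for n in range(2):
    for l in('wedge',): print([(np.round(d['pixel']),round(d['p'],2),np.round(hit((a,b)[n],d['pixel']),3)) for d in landmark_of((a,b)[n],l)])
o=get_obs(); print(np.round(o['ee_pos'],4),o['ft_force'],o['torque'])
k=lambda p,x,y:cv2.resize(p['frame'][y:y+100,x:x+200][:,:,::-1],None,fx=3,fy=3,interpolation=3)
cv2.imwrite('pics/'+sys.argv[1],cv2.vconcat([k(a,270,220),k(b,260,220)]))
E
python3 c.py c1.png
```

```text
dot [384.8 274.1] 151 [ 0.5288 -0.022   0.058 ]
dot [346.1 264.5] 60 [ 0.5297 -0.0229  0.058 ]
[(array([376., 300.]), 0.94, array([ 0.516, -0.021,  0.   ])), (array([254., 238.]), 0.81, array([ 0.421,  0.223, -0.   ])), (array([296., 315.]), 0.58, array([0.392, 0.029, 0.   ]))]
[(array([296., 234.]), 0.94, array([0.421, 0.231, 0.   ])), (array([282., 277.]), 0.71, array([0.396, 0.031, 0.   ])), (array([341., 291.]), 0.62, array([ 0.518, -0.032,  0.   ]))]
[0.5231 0.0739 0.0247] [1.04818129 0.38733114 0.05436496] [-0.11666765  0.01835999  0.03987585]
```

View pics/c1.png

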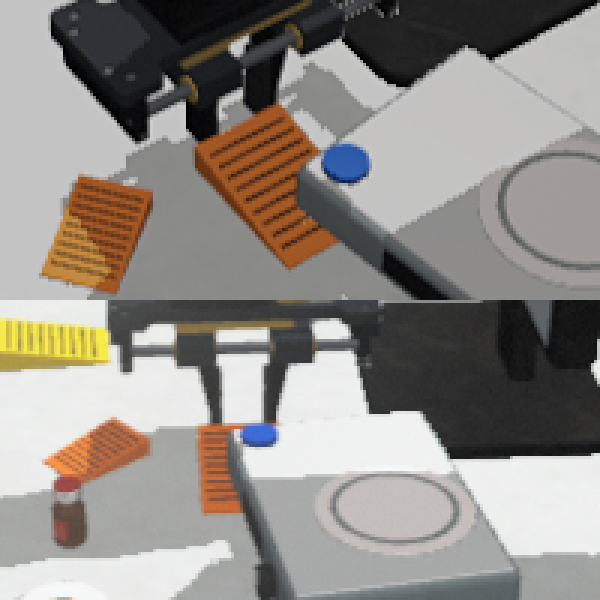

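The wedge is straight, with its thin end at about y=-0.026, just starting under the foot. The dot hasn't moved. I'll continue in small force-watched steps.

servo_tool([
  {"fingers": 165,"slide": [0,2,0],"twist": 0},
  {"fingers": 165,"slide": [0,4,0],"twist": 0},
  {"fingers": 165,"slide": [0,6,0],"twist": 0},
  {"fingers": 165,"slide": [0,8,0],"twist": 0},
  {"fingers": 165,"slide": [0,8,0],"twist": 0},
])

```text
time: 6.72
ee_pos: [0.5231, 0.0653, 0.0246]
tool_rot: [-3.141, 0.0, 0.002]
ft_force: [-0.5, 0.5, 0.2]
grip_width: 0.0305
```

servo_tool([
  {"fingers": 165,"slide": [0,1,0],"twist": 0},
  {"fingers": 165,"slide": [0,2,0],"twist": 0},
  {"fingers": 165,"slide": [0,3,0],"twist": 0},
  {"fingers": 165,"slide": [0,3,0],"twist": 0},
])

```text
time: 7.05
ee_pos: [0.5231, 0.0621, 0.0246]
tool_rot: [-3.141, 0.0, 0.002]
ft_force: [-0.2, 0.3, 0.3]
grip_width: 0.0309
```

servo_tool([
  {"fingers": 165,"slide": [0,1,0],"twist": 0},
  {"fingers": 165,"slide": [0,2,0],"twist": 0},
  {"fingers": 165,"slide": [0,3,0],"twist": 0},
])

```text
time: 7.3
ee_pos: [0.5232, 0.059, 0.0246]
tool_rot: [-3.141, -0.0, 0.002]
ft_force: [0.2, -0.2, 0.2]
grip_width: 0.0305
```

servo_tool([
  {"fingers": 165,"slide": [0,1,0],"twist": 0},
  {"fingers": 165,"slide": [0,2,0],"twist": 0},
  {"fingers": 165,"slide": [0,3,0],"twist": 0},
])

```text
time: 7.55
ee_pos: [0.5231, 0.0559, 0.0246]
tool_rot: [-3.141, 0.0, 0.002]
ft_force: [0.2, 1.0, -0.2]
grip_width: 0.0312
```

servo_tool([
  {"fingers": 165,"slide": [0,1,0],"twist": 0},
  {"fingers": 165,"slide": [0,2,0],"twist": 0},
])

```text
time: 7.72
ee_pos: [0.5231, 0.0541, 0.0246]
tool_rot: [-3.14, 0.0, 0.002]
ft_force: [0.4, 1.6, -0.9]
grip_width: 0.0308
```

servo_tool([
  {"fingers": 165,"slide": [0,1,0],"twist": 0},
  {"fingers": 165,"slide": [0,2,0],"twist": 0},
])

```text
time: 7.88
ee_pos: [0.5231, 0.0531, 0.0246]
tool_rot: [-3.139, 0.0, 0.002]
ft_force: [-0.3, 5.1, -0.7]
grip_width: 0.031
```

servo_tool([
  {"fingers": 165,"slide": [0,1,0],"twist": 0},
  {"fingers": 165,"slide": [0,2,0],"twist": 0},
])

```text
time: 8.05
ee_pos: [0.523, 0.0526, 0.0247]
tool_rot: [-3.137, 0.0, 0.003]
ft_force: [-0.1, 6.5, 0.3]
grip_width: 0.031
```

It's snug: reaction force 6.5 N, with the foot about 25 mm past the thin edge. Next I back off, lift, close the fingers and move over the dot.

servo_tool([
  {"fingers": 165,"slide": [0,-5,0],"twist": 0},
  {"fingers": 165,"slide": [0,-12,0],"twist": 0},
  {"fingers": 165,"slide": [0,-12,0],"twist": 0},
  {"fingers": 165,"slide": [0,-12,-35],"twist": 0},
  {"fingers": 255,"slide": [0,-12,-70],"twist": 0},
  {"fingers": 255,"slide": [0,0,-85],"twist": 0},
  {"fingers": 255,"slide": [3,25,-85],"twist": 0},
  {"fingers": 255,"slide": [6,50,-80],"twist": 0},
  {"fingers": 255,"slide": [6,75,-70],"twist": 0},
  {"fingers": 255,"slide": [6,75,-70],"twist": 0},
  {"fingers": 255,"slide": [6,75,-70],"twist": 0},
])

```text
time: 8.97
ee_pos: [0.5286, -0.0249, 0.0939]
tool_rot: [-3.138, 0.001, -0.0]
ft_force: [0.9, 0.6, 1.0]
grip_width: 0.0008
```

```bash
python3 c.py c2.png
```

```text
dot [384.3 275.3] 113 [ 0.5266 -0.0237  0.058 ]
dot [346.8 264.2] 36 [ 0.5312 -0.0218  0.058 ]
[(array([390., 310.]), 0.81, array([ 0.523, -0.049,  0.   ])), (array([257., 239.]), 0.66, array([0.424, 0.217, 0.   ])), (array([250., 191.]), 0.2, array([0.479, 0.344, 0.   ]))]
[(array([339., 298.]), 0.9, array([ 0.514, -0.056,  0.   ])), (array([282., 277.]), 0.8, array([0.395, 0.03 , 0.   ])), (array([296., 234.]), 0.66, array([0.422, 0.23 , 0.   ]))]
[ 0.5295 -0.0215  0.0945] [ 0.10387344 -0.18510571 -0.19708007] [-0.13449666  0.03165828 -0.04926107]
```

View pics/c2.png

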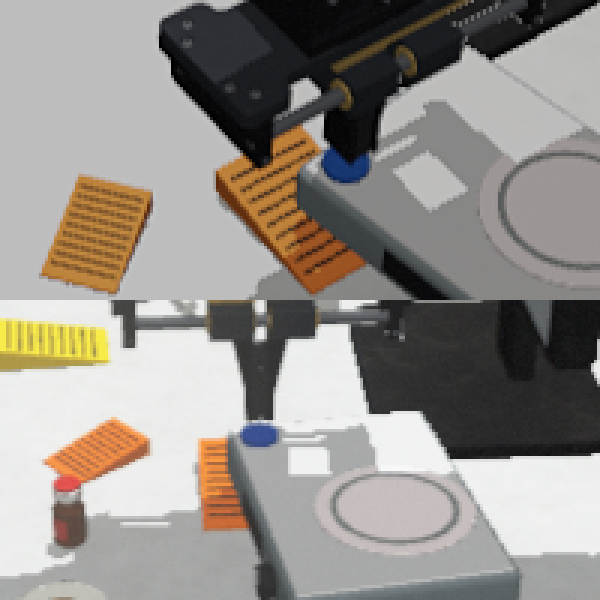

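The fingers are over the dot (346,165 in the upper crop), the wedge is in under the corner, and the dot hasn't moved. I'll press down.

servo_tool([
  {"fingers": 255,"slide": [0,0,6],"twist": 0},
  {"fingers": 255,"slide": [0,0,11],"twist": 0},
  {"fingers": 255,"slide": [0,0,14],"twist": 0},
  {"fingers": 255,"slide": [0,0,15],"twist": 0},
  {"fingers": 255,"slide": [0,0,15],"twist": 0},
])

```text
time: 9.58
ee_pos: [0.5292, -0.0207, 0.0795]
tool_rot: [-3.136, 0.001, 0.006]
ft_force: [-0.9, 1.7, 2.6]
grip_width: 0.0001
```

servo_tool([
  {"fingers": 255,"slide": [0,0,0.5],"twist": 0},
  {"fingers": 255,"slide": [0,0,1],"twist": 0},
])

```text
time: 9.75
ee_pos: [0.5292, -0.0206, 0.0793]
tool_rot: [-3.136, 0.002, 0.006]
ft_force: [-4.4, -0.3, 12.5]
grip_width: 0.0003
```

servo_tool([
  {"fingers": 255,"slide": [0,0,0.3],"twist": 0},
  {"fingers": 255,"slide": [0,0,0.3],"twist": 0},
  {"fingers": 255,"slide": [0,0,0.3],"twist": 0},
  {"fingers": 255,"slide": [0,0,0.3],"twist": 0},
  {"fingers": 255,"slide": [0,0,0.3],"twist": 0},
  {"fingers": 255,"slide": [0,0,0.3],"twist": 0},
])

```text
time: 10.25
ee_pos: [0.5292, -0.0206, 0.0794]
tool_rot: [-3.136, 0.002, 0.006]
ft_force: [-0.6, -0.1, 6.5]
grip_width: 0.0002
```

servo_tool([
  {"fingers": 255,"slide": [0,0,0.6],"twist": 0},
  {"fingers": 255,"slide": [0,0,0.8],"twist": 0},
  {"fingers": 255,"slide": [0,0,0.8],"twist": 0},
  {"fingers": 255,"slide": [0,0,0.8],"twist": 0},
  {"fingers": 255,"slide": [0,0,0.8],"twist": 0},
  {"fingers": 255,"slide": [0,0,0.8],"twist": 0},
  {"fingers": 255,"slide": [0,0,0.8],"twist": 0},
  {"fingers": 255,"slide": [0,0,0.8],"twist": 0},
  {"fingers": 255,"slide": [0,0,0.8],"twist": 0},
])

```text
time: 11.0
ee_pos: [0.5292, -0.0207, 0.0793]
tool_rot: [-3.136, 0.002, 0.006]
ft_force: [-4.0, 0.5, 8.8]
grip_width: 0.0002
```

```bash
python3 c.py c3.png
```

```text
dot [384.6 277.2] 54 [ 0.5246 -0.0271  0.058 ]
dot [348. 267.] 1 [ 0.5329 -0.033   0.058 ]
[(array([386., 310.]), 0.93, array([ 0.516, -0.047,  0.   ])), (array([298., 319.]), 0.92, array([ 0.388,  0.02 , -0.   ])), (array([258., 238.]), 0.72, array([0.426, 0.218, 0.   ])), (array([329., 344.]), 0.47, array([ 0.403, -0.049,  0.   ])), (array([247., 192.]), 0.44, array([0.471, 0.343, 0.   ]))]
[(array([340., 296.]), 0.91, array([ 0.515, -0.05 ,  0.   ])), (array([293., 234.]), 0.88, array([0.414, 0.232, 0.   ])), (array([280., 279.]), 0.76, array([0.391, 0.023, 0.   ]))]
[ 0.5292 -0.0207  0.0794] [-4.10587299  0.64054237  8.78456802] [-0.11266447  0.86248237  0.00912246]
```

The dot held about 9 N for over 0.6 s with no measurable sinking. I'll lift off and check with a light push that the wedge is still tight.

servo_tool([
  {"fingers": 255,"slide": [0,0,-15],"twist": 0},
  {"fingers": 255,"slide": [0,0,-30],"twist": 0},
  {"fingers": 165,"slide": [-3,-30,-30],"twist": 0},
  {"fingers": 165,"slide": [-6,-60,-30],"twist": 0},
  {"fingers": 165,"slide": [-6,-90,-25],"twist": 0},
  {"fingers": 165,"slide": [-6,-92,-5],"twist": 0.2},
  {"fingers": 165,"slide": [-6,-92,25],"twist": 0.2},
  {"fingers": 165,"slide": [-6,-92,50],"twist": 0.2},
  {"fingers": 165,"slide": [-6,-92,55],"twist": 0.2},
  {"fingers": 165,"slide": [-6,-92,55],"twist": 0.2},
  {"fingers": 165,"slide": [-6,-92,55],"twist": 0.2},
])

```text
time: 12.12
ee_pos: [0.523, 0.0713, 0.0254]
tool_rot: [-3.136, 0.002, 0.002]
ft_force: [0.5, 0.2, 0.1]
grip_width: 0.0303
```

```bash
python3 c.py c4.png
```

```text
dot [384.8 274.1] 151 [ 0.5288 -0.022   0.058 ]
dot [346.2 264.4] 62 [ 0.53   -0.0226  0.058 ]
[(array([386., 308.]), 0.94, array([ 0.52 , -0.043,  0.   ])), (array([257., 238.]), 0.82, array([0.425, 0.22 , 0.   ])), (array([292., 318.]), 0.62, array([0.382, 0.027, 0.   ]))]
[(array([294., 234.]), 0.92, array([0.417, 0.232, 0.   ])), (array([341., 297.]), 0.7, array([ 0.518, -0.052,  0.   ])), (array([281., 278.]), 0.6, array([0.393, 0.029, 0.   ]))]
[0.5238 0.0717 0.0265] [0.30682927 0.06391568 0.11057413] [-0.06657083  0.01916968 -0.02280377]
```

View pics/c4.png

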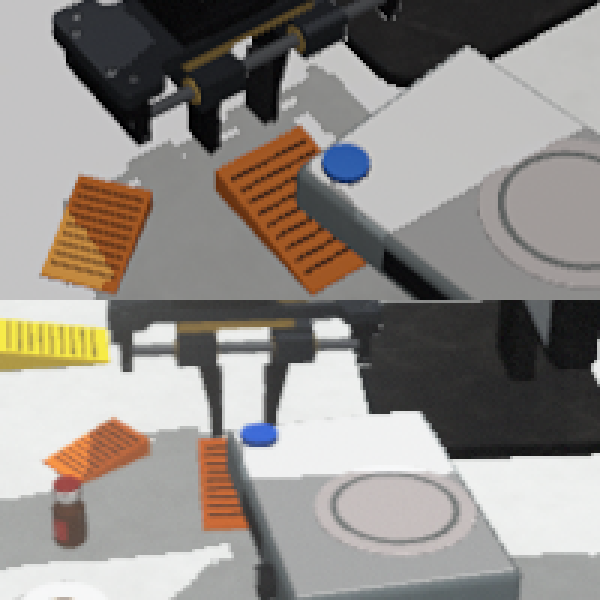

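The stirrer hasn't moved: the dot is still at (384.8, 274.1), as at the start. The wedge is in place, so I'll check tightness.

servo_tool([
  {"fingers": 165,"slide": [0,4,1],"twist": 0},
  {"fingers": 165,"slide": [0,8,1],"twist": 0},
  {"fingers": 165,"slide": [0,12,1],"twist": 0},
  {"fingers": 165,"slide": [0,15,1],"twist": 0},
  {"fingers": 165,"slide": [0,16.5,1],"twist": 0},
])

```text
time: 12.73
ee_pos: [0.5238, 0.0543, 0.0255]
tool_rot: [-3.135, -0.001, 0.001]
ft_force: [-0.1, 0.3, 1.3]
grip_width: 0.0306
```

servo_tool([
  {"fingers": 165,"slide": [0,1,0],"twist": 0},
  {"fingers": 165,"slide": [0,2,0],"twist": 0},
])

```text
time: 12.9
ee_pos: [0.5238, 0.0526, 0.0255]
tool_rot: [-3.134, -0.001, 0.001]
ft_force: [-0.5, 2.6, -1.0]
grip_width: 0.0312
```

servo_tool([
  {"fingers": 165,"slide": [0,0.5,0],"twist": 0},
  {"fingers": 165,"slide": [0,1,0],"twist": 0},
])

```text
time: 13.07
ee_pos: [0.5238, 0.0526, 0.0255]
tool_rot: [-3.133, -0.001, 0.002]
ft_force: [0.2, 3.0, 0.2]
grip_width: 0.0308
```

servo_tool([
  {"fingers": 165,"slide": [0,1,0],"twist": 0},
  {"fingers": 165,"slide": [0,1.5,0],"twist": 0},
])

```text
time: 13.23
ee_pos: [0.5238, 0.0525, 0.0255]
tool_rot: [-3.131, -0.001, 0.003]
ft_force: [-0.8, 5.5, -0.7]
grip_width: 0.0307
```

servo_tool([
  {"fingers": 165,"slide": [0,-4,0],"twist": 0},
  {"fingers": 165,"slide": [0,-12,0],"twist": 0},
  {"fingers": 165,"slide": [0,-20,0],"twist": 0},
  {"fingers": 165,"slide": [0,-20,-25],"twist": 0},
  {"fingers": 165,"slide": [0,-20,-60],"twist": 0},
  {"fingers": 165,"slide": [0,-20,-60],"twist": 0},
  {"fingers": 165,"slide": [0,-20,-60],"twist": 0},
  {"fingers": 165,"slide": [0,-20,-60],"twist": 0},
])

```text
time: 13.9
ee_pos: [0.5235, 0.0722, 0.0855]
tool_rot: [-3.131, -0.001, 0.003]
ft_force: [0.4, -0.3, -1.2]
grip_width: 0.0306
```

```bash
python3 c.py c5.png; python3 -c "
from cell import *
print(close_job())"
```

```text
dot [384.8 274.1] 152 [ 0.5288 -0.0221  0.058 ]
dot [346.1 264.4] 56 [ 0.5298 -0.0227  0.058 ]
[(array([296., 316.]), 0.97, array([0.389, 0.027, 0.   ])), (array([384., 310.]), 0.56, array([ 0.515, -0.044,  0.   ])), (array([256., 240.]), 0.56, array([ 0.421,  0.216, -0.   ]))]
[(array([341., 295.]), 0.92, array([ 0.518, -0.047,  0.   ])), (array([295., 230.]), 0.79, array([0.417, 0.249, 0.   ])), (array([280., 278.]), 0.77, array([0.39 , 0.028, 0.   ])), (array([345., 264.]), 0.5, array([0.533, 0.079, 0.   ]))]
[0.5227 0.0717 0.0845] [-0.93853874 -0.00277114  1.07131627] [-0.08479393  0.07982154 -0.05855452]
the job is handed in; nothing more can be done
None
```

I pushed the larger orange wedge thin end first under the short foot until it was snug, and the stirrer no longer rocked in the press test. The job was handed in at about 14 s; no verdict was reported.

- **Wedge:** the push force rose to 6.5 N when it went snug. The foot centre is about 25 mm past the thin edge and about 10 mm off the wedge's middle line.
- **Press test:** I pressed the blue dot at about 6.5 to 12.5 N. One hold of about 0.7 s read 8.8 N at its end. The dot sank no more than about 0.2 mm.
- **Tightness after the test:** a second push met resistance at the same spot and reached 5.5 N, so the wedge had not loosened.
- **Stirrer position:** the last pictures show the blue dot within about 0.3 mm of where it started.
- **Other objects:** the approach path kept clear of the bottle, vial, label roll and marker. I did not re-measure them at the end.
- **Weaker measurements:** the outline fit of the stirrer's rotation was poor, and the two cameras differed by up to 9 mm on the thin end. I relied on the dot position, finger contact and measured forces instead.

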